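Open the roof vent of the blue propagator

ROBOT

A 6-joint arm with a two-finger parallel gripper is mounted at the origin on the work surface. World frame = base frame: x ahead of the robot, y to its left, z up, the work surface at z = 0. Lengths are in mm, angles in rad, forces in N, time in s.
With the tool pointing down it reaches from about 275 to 725 mm from the base axis. Payload 5.6 kg.
Tool frame: the origin (TCP) lies at the very end of the fingers, on their centre line; the grasp point (between the pads) lies 19 mm behind it; z points along the fingers, y is the direction in which the jaws open and shut (so a half turn about z gives the same grasp; the last joint's range is limited). The gripper opens to 85 mm and grips with 20 to 120 N. Pads are 22 mm wide; open, the fingers measure 114 mm over their backs; the gripper's body (76 mm by 85 mm) begins 54 mm behind the grasp point. The pads swing forward as they close: fully open they stand 13 mm farther back than shut.
Start: joints at [1.405, 0.255, 0.108, 0, -1.424, -0.285], TCP at [239.6, 495.06, 231.283] pointing down, gripper open.
Joint ranges: [-2.95, 2.95], [-1.21, 1.97], [-1.09, 1.5], [-2.87, 1.71], [-2.94, -0.07], [-3.05, 3.05]. Speed limits (rad/s): [2.57, 2.57, 3.14, 3.14, 3.14, 3.14].

INTERFACE

Orientations are given as [roll, pitch, yaw] about the fixed x, y, z axes, in that order (R = Rz(yaw) Ry(pitch) Rx(roll)).
In Python, from cell import * gives the robot as it stands.
- The arm moves only by the tool arm_command, never from a script. Its argument "commands" is text: rows parted by semicolons, each of 7 numbers parted by spaces: the shift along the tool's x, y, z in m, then the turn, a rotation vector about the tool's x, y, z in degrees, then the opening, from -1 (shut) to 1 (fully open). A call has 1 to 5 rows; each row shifts and turns the commanded pose from where the row before left it, along the tool's axes as they then stand; what a row does not reach is not made up. A row lasts 1/10 s, in which the tool goes at most 50 mm and 8.59 degrees, less where a joint would pass 70% of its speed; a pose out of reach is approached as far as the arm can. A call is refused whole if a number of a shift passes 0.05 or a number of a turn 8.59, either way. A call with a gripper value outside its range is refused whole. The fingers move at their own pace and stop on an object; the grip force is fixed at half the most. Time passes only in rows, so rows that do not move let the fingers close. It gives the time, the measured TCP pose, the force and the opening at its end, in the units of the state.
- sense(): the state, without advancing time (a new reading comes with each control period).
- snapshot(name): name is "side" or "top" or "wrist"; returns a dict with "image" (384x512x3 uint8, blue, green, red), "z_map" (384x512 float32, mm along the optical axis (not along the pixel's ray), 0 where there is no reading), "vertical_fov" (degrees; the focal length in pixels is half the picture's height over the tangent of half this angle, whatever the lens; pixels are square), "cx", "cy" (the principal point, pixels), "view" (4x4, takes a point from world to camera coordinates); the wrist camera has in their place "T_tool_cam" (4x4, takes a point from camera to tool coordinates, whose origin is the TCP and whose axes are the flange's). Camera axes: x right, y up, looking along -z (the intrinsics and any distortion apply to the point x, -y, -z); pixel columns grow to the right and rows downward; lengths in mm; the calibration is good to about 2 mm. A picture is of the moment at which its call begins: read the wrist's pose just before it.
- hand_in(): hands the job in, once; it reports no verdict.
Trained networks look in the newest picture that a camera, given by its name, has taken for a name from the list of things; names that differ only in an ending like _2 or _b are one class to them, and where a whole thing is asked for, a point or a joint stands for the part that bears it (a point fixed in the world has none). Each returns a list of dicts, best first, with "score" (0 to 1); they miss things now and then, are a little off and sometimes report something else, mostly with a low value. They report only what shows in the picture. A call takes as long as a camera call.
- spot_in(thing, camera): "location" ([x, y, z] in mm, in world coordinates, good to about 4 mm: the middle of the surface that is visible of it).
- trace(thing, camera): "mask" (384x512 bool, what is visible of it).
- spot_point(thing, camera): "location" ([x, y, z] in mm, in world coordinates, good to about 4 mm: a listed point, or the origin of a listed thing).
The state is a dict: "time_s": time; "joint_pos": joint angles; "qvel": joint speeds; "joint_efforts": joint torques, N m; "position": TCP position; "ee_rot": TCP orientation; "ft_force": force on the tool from outside, world axes, zero at the start; "ft_torque": the same for the moment, N m; "gripper_width": finger opening in mm.
Only numpy, scipy, OpenCV 4.12 (cv2) and the standard library are available. Lean on these libraries where they do the work, as an engineer would, in place of code of your own. Each camera call takes 0.05 s, during which the arm holds its last target.

TASK

The cuttings in the propagator with the blue tray need air: slide the flush vent plate in its roof fully open, away from the robot the way its yellow chevrons point, by pressing a fingertip on it, then let go. Leave the vent of the orange-tray propagator as it is.

Things in the scene. Friction and masses are not known exactly. Their poses are not given: they have to be found in the camera images.
- blue_vent (a joint): Opening of the vent plate on the blue-tray propagator, m: 0 closed, 0.060 fully open, at its end stop. Starts at 0 to 0.012. The plate stays where left; about 2 N along its slide moves it, so pressing down with 6 to 12 N and moving along drags it.
- blue_plate (a point): Centre of the top face of the blue propagator's vent plate: flat, grey, two printed yellow chevrons, no handle, 70 mm along the slide x 46 mm, flush with the clear roof, 110 mm above the table; moves with the plate. x axis: slide direction, towards open (level, away from the robot, within 30 degrees); z up. Closed, it lies at the near end of a 132 x 48 mm channel, 10 mm deep, blue-edged.
- orange_vent (a joint): opening of the vent plate of the other propagator, alike but with an orange tray, in m: 0 closed, 0.060 fully open. It starts part open, 0.015 to 0.045, and is to stay so.
- orange_plate (a point): Centre of the top face of the orange propagator's vent plate; size, height, axes as for blue_plate. Each propagator is a clear case 190 mm (along the slide) x 150 mm on a tray 200 x 160 mm, the vent edged in the tray's colour, fixed to the table. They stand side by side, either one on the left, centres 0.26 m or more apart.

How it is judged:
By the outcome, as a careful person would: the job done as asked, in the order asked, and still so for the second after the job is handed in, with the robot touching nothing.
It also fails if it takes over 35 s, if anything falls off the work surface, if the arm or the gripper's body presses on something with over 40 N, if the wrist force passes 120 N, or if a joint passes its speed limit or range.

## Working session

There is one attempt and no reset: what is moved stays moved. The work goes in short steps, Python scripts to look and compute and a tool call to move; the robot and the scene stay as the last step left them, time stands still between calls to the robot, and variables do not carry over. Pictures are saved under pics/ and viewed, and the job is handed in when it is done.

Besides the shell and the picture viewer there is one more tool, called after "Request:" as name(argument=value, ...) on one line, values as JSON. arm_command: Moves the arm, as the interface text tells. Its arguments: {"type":"object","properties":{"commands":{"type":"string"}},"required":["commands"]}

```bash
mkdir -p pics; ls
python3 - <<'E'
from cell import *
import cv2,numpy as np
s=sense();print({k:np.round(v,3).tolist() for k,v in s.items()})
for c in ["top","side"]:
    p=snapshot(c);cv2.imwrite(f"pics/{c}0.png",p["image"])
    for n in ["blue_plate","orange_plate"]:
        print(c,n,[(np.round(d["location"],1).tolist(),round(d["score"],2)) for d in spot_point(n,c)],[(np.round(d["location"],1).tolist(),round(d["score"],2)) for d in spot_in(n,c)])
E
```

```text
pics
{'time_s': 0.0, 'joint_pos': [1.405, 0.256, 0.107, -0.0, -1.424, -0.285], 'qvel': [0.0, -0.0, 0.001, 0.0, 0.001, 0.001], 'joint_efforts': [0.0, -38.663, 23.794, 5.365, -0.006, 0.0], 'position': [239.347, 494.619, 230.393], 'ee_rot': [3.14, -0.0, -0.451], 'ft_force': [0.201, 0.202, -0.481], 'ft_torque': [0.014, 0.001, -0.074], 'gripper_width': 85.346}
top blue_plate [([483.4, -136.3, 111.4], 0.87)] [([483.0, -134.7, 112.5], 0.61)]
top orange_plate [([517.4, 216.5, 111.0], 0.72)] [([519.9, 215.7, 109.9], 0.75)]
side blue_plate [([483.2, -137.8, 113.8], 0.93)] []
side orange_plate [([517.0, 212.6, 112.2], 0.9)] [([517.5, 213.4, 111.7], 0.72)]
```

View pics/top0.png

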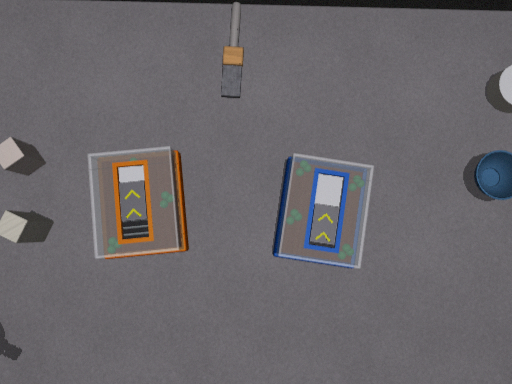

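View pics/side0.png

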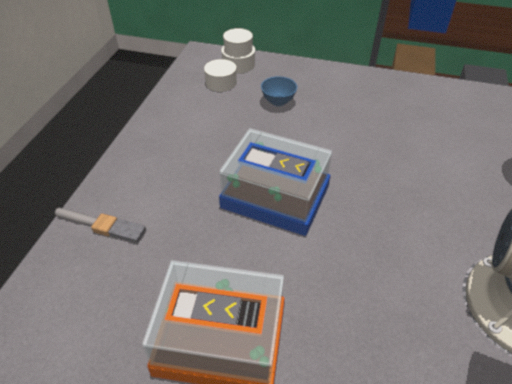

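The top view has x pointing up. The blue propagator is on the right, with its plate near pixel (324,225). The slide leans slightly right, and the plate looks a little open. The orange one is on the left at (133,205). Next I'll measure the blue frame and the plate edges.

```bash
cat > h.py <<'E'
from cell import *
import cv2,numpy as np
def world(p):
    h,w=p["z_map"].shape;f=h/2/np.tan(np.radians(p["vertical_fov"])/2)
    v,u=np.mgrid[:h,:w];z=p["z_map"].astype(float)
    c=np.stack([(u-p["cx"])/f*z,-(v-p["cy"])/f*z,-z,np.ones_like(z)],-1)
    return (c@np.linalg.inv(p["view"]).T)[...,:3]
def proj(p,X):
    f=384/2/np.tan(np.radians(p["vertical_fov"])/2)
    c=p["view"]@np.append(X,1);return p["cx"]+f*c[0]/-c[2],p["cy"]-f*c[1]/-c[2]
def plate_plane(p,z0=110):
    # pixel rays intersect plane z0
    h,w=p["z_map"].shape;f=h/2/np.tan(np.radians(p["vertical_fov"])/2)
    v,u=np.mgrid[:h,:w];T=np.linalg.inv(p["view"])
    d=np.stack([(u-p["cx"])/f,-(v-p["cy"])/f,-np.ones(u.shape)],-1)@T[:3,:3].T
    return T[:3,3]+d*((z0-T[2,3])/d[...,2])[...,None]
E
python3 - <<'E'
from h import *
p=snapshot("top");print({k:p[k] for k in p if k not in("image","z_map")})
W=plate_plane(p);hsv=cv2.cvtColor(p["image"],cv2.COLOR_BGR2HSV)
b=cv2.inRange(hsv,(105,150,120),(130,255,255))>0
near=np.hypot(W[...,0]-490,W[...,1]+136)<90
b&=near
n,l,st,c=cv2.connectedComponentsWithStats(b.astype(np.uint8));
for i in range(1,n):
    if st[i,4]<50: continue
    P=W[l==i][:,:2].astype(np.float32);r=cv2.minAreaRect(P);print(st[i],r)
for n_ in["blue_plate","orange_plate"]:
  for d in trace(n_,"top")[:1]:
    m=d["mask"];P=W[m][:,:2].astype(np.float32);print(n_,d["score"],m.sum(),cv2.minAreaRect(P))
cv2.imwrite("pics/crop.png",cv2.resize(p["image"][145:275,265:395],None,fx=4.5,fy=4.5,interpolation=cv2.INTER_CUBIC))
f=384/2/np.tan(np.radians(p["vertical_fov"])/2)
print(proj(p,np.array([483,-136,110.])), p["z_map"][200:250:8,324])
E
```

```text
{'vertical_fov': 42.781749165637336, 'cx': 260.6209833017255, 'cy': 189.81566282174865, 'view': array([[ 1.37031046e-02, -9.99639077e-01,  2.31071403e-02,
        -2.82962910e+01],
       [ 9.96138212e-01,  1.56521202e-02,  8.63925536e-02,
        -5.50894301e+02],
       [-8.67230483e-02,  2.18340592e-02,  9.95993166e-01,
        -9.54951509e+02],
       [ 0.00000000e+00,  0.00000000e+00,  0.00000000e+00,
         1.00000000e+00]])}
[304 172  45  81 801] ((507.68994140625, -138.2449951171875), (63.400272369384766, 143.9749298095703), 82.16101837158203)
blue_plate 0.56 970 ((484.1569519042969, -134.40451049804688), (46.414180755615234, 69.56407165527344), 82.33184814453125)
orange_plate 0.66 1022 ((521.6686401367188, 212.47637939453125), (72.20591735839844, 47.68295669555664), 5.741374492645264)
(np.float64(324.9373559900555), np.float64(224.1638195456293)) [904.7574  892.99286 891.33905 891.4247  890.39746 885.4963  887.20966]
```

View pics/crop.png

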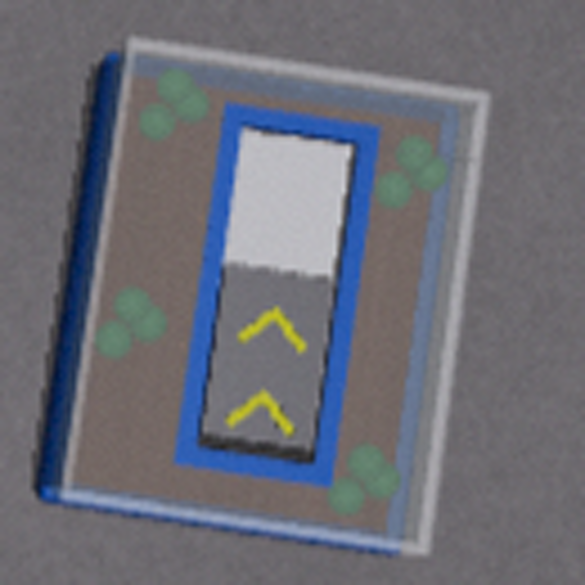

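Request:
arm_command(commands="0 0.02 0 0 0 -6 -1; 0 0.03 0 0 0 -6 -1; 0 0.03 0 0 0 -6 -1; 0.02 0.04 0 0 0 0 -1; 0.02 0.04 0 0 0 0 -1")

```text
time_s: 1.15
position: [242.1, 333.7, 231.3]
ee_rot: [-3.141, -0.0, -0.135]
ft_force: [0.7, 0.1, 1.3]
gripper_width: 12.1
```

Request:
arm_command(commands="0.022 0.04 0 0 0 0 -1; 0.022 0.04 0 0 0 0 -1; 0.022 0.04 0 0 0 0 -1; 0.022 0.04 0 0 0 0 -1; 0.022 0.04 0 0 0 0 -1")

```text
time_s: 1.65
position: [324.2, 120.2, 231.7]
ee_rot: [-3.14, -0.001, -0.136]
ft_force: [1.5, -0.4, 1.0]
gripper_width: -0.3
```

Request:
arm_command(commands="0.022 0.04 0 0 0 0 -1; 0.022 0.04 0 0 0 0 -1; 0.022 0.04 0 0 0 0 -1; 0.022 0.04 0 0 0 0 -1; 0 0 0 0 0 0 -1")

```text
time_s: 2.15
position: [390.0, -53.2, 231.1]
ee_rot: [3.14, 0.0, -0.145]
ft_force: [-0.1, 0.4, -0.3]
gripper_width: 0.4
```

```bash
cat > rel.py <<'E'
from h import *
from scipy.spatial.transform import Rotation as Ro
s=sense();R=Ro.from_euler("xyz",s["ee_rot"]).as_matrix()
print(s["time_s"],np.round(s["position"],1),np.round(s["ee_rot"],4),np.round(s["ft_force"],2),s["gripper_width"],"q",np.round(s["joint_pos"],2))
print("tool shift to (483.5,-135.5,115):",np.round(R.T@(np.array([483.5,-135.5,115])-s["position"]),1))
E
python3 rel.py
```

```text
2.15 [390.  -53.2 231.1] [ 3.1401e+00  5.0000e-04 -1.4450e-01] [-0.1   0.43 -0.34] 0.4355225035216215 q [ 0.27 -0.06 -0.25  0.   -1.38  1.16]
tool shift to (483.5,-135.5,115): [104.4  67.8 116.1]
```

Request:
arm_command(commands="0.026 0.017 0 0 0 0 -1; 0.026 0.017 0.02 0 0 0 -1; 0.026 0.017 0.03 0 0 0 -1; 0.026 0.017 0.03 0 0 0 -1; 0 0 0 0 0 0 -1")

```text
time_s: 2.65
position: [482.2, -131.1, 146.1]
ee_rot: [3.141, 0.009, -0.139]
ft_force: [-1.3, 0.2, -0.4]
gripper_width: 0.3
```

```bash
python3 rel.py
python3 - <<'E'
from h import *
for c in["side","wrist"]:
    p=snapshot(c);cv2.imwrite(f"pics/{c}1.png",p["image"])
p=snapshot("top");cv2.imwrite("pics/top1.png",p["image"])
E
```

```text
2.65 [ 482.2 -131.1  146.1] [ 3.141   0.0089 -0.139 ] [-1.29  0.17 -0.4 ] 0.2765792693696471 q [ 0.05  0.21 -0.18 -0.   -1.2   1.38]
tool shift to (483.5,-135.5,115): [ 2.1  4.2 31.1]
```

View pics/side1.png

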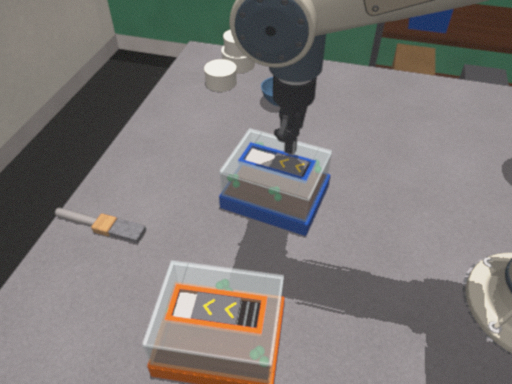

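View pics/wrist1.png

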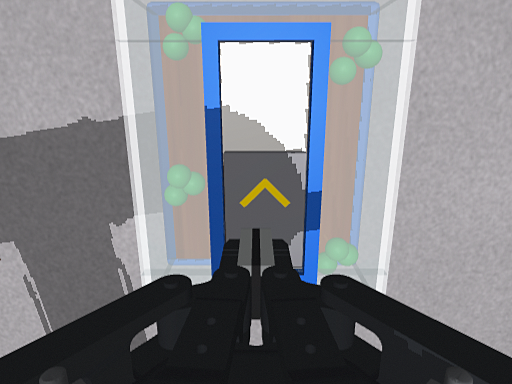

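The wrist view shows the shut fingertips over the plate, about 4 mm left of its centreline (plate middle at column 264, fingers at 256). I'll centre them and go down.

Request:
arm_command(commands="0 0.004 0.01 0 0 0 -1; 0 0 0.01 0 0 0 -1; 0 0 0.006 0 0 0 -1; 0 0 0 0 0 0 -1; 0 0 0 0 0 0 -1")

```text
time_s: 3.3
position: [482.6, -134.0, 125.4]
ee_rot: [3.141, -0.0, -0.136]
ft_force: [0.1, -1.0, 0.7]
gripper_width: -0.1
```

```bash
python3 rel.py
```

```text
3.3 [ 482.6 -134.   125.4] [ 3.1414e+00 -1.0000e-04 -1.3630e-01] [ 0.09 -1.02  0.71] -0.05767762420328585 q [ 0.04  0.22 -0.22  0.   -1.14  1.39]
tool shift to (483.5,-135.5,115): [ 1.1  1.3 10.4]
```

Request:
arm_command(commands="0 0.001 0.008 0 0 0 -1; 0 0 0.004 0 0 0 -1; 0 0 0 0 0 0 -1")

```text
time_s: 3.6
position: [481.9, -135.1, 112.4]
ee_rot: [3.142, 0.002, -0.137]
ft_force: [-0.4, 0.4, 0.1]
gripper_width: -0.3
```

Request:
arm_command(commands="0 0 0.002 0 0 0 -1; 0 0 0 0 0 0 -1")

```text
time_s: 3.8
position: [482.4, -135.1, 111.1]
ee_rot: [3.142, 0.0, -0.137]
ft_force: [-0.7, 0.6, -0.0]
gripper_width: 0.2
```

Request:
arm_command(commands="0 0 0.001 0 0 0 -1; 0 0 0 0 0 0 -1")

```text
time_s: 4.0
position: [482.5, -135.1, 110.3]
ee_rot: [-3.142, -0.0, -0.137]
ft_force: [-0.5, 0.5, -0.2]
gripper_width: 0.3
```

Request:
arm_command(commands="0 0 0.001 0 0 0 -1; 0 0 0 0 0 0 -1; 0 0 0 0 0 0 -1")

```text
time_s: 4.3
position: [483.0, -135.2, 110.1]
ee_rot: [3.141, -0.001, -0.136]
ft_force: [-1.3, 0.9, 6.2]
gripper_width: -0.2
```

Request:
arm_command(commands="0 0 0.001 0 0 0 -1; 0 0 0 0 0 0 -1; 0 0 0 0 0 0 -1")

```text
time_s: 4.6
position: [483.8, -135.3, 110.0]
ee_rot: [3.141, -0.004, -0.136]
ft_force: [-1.1, 1.9, 9.7]
gripper_width: 0.3
```

In contact at about 10 N. Now dragging along tool x.

Request:
arm_command(commands="0.003 0 0 0 0 0 -1; 0.004 0 0 0 0 0 -1; 0.004 0 0 0 0 0 -1; 0.004 0 0 0 0 0 -1; 0 0 0 0 0 0 -1")

```text
time_s: 5.1
position: [499.1, -137.4, 110.1]
ee_rot: [3.141, -0.004, -0.136]
ft_force: [-0.3, 0.7, 8.4]
gripper_width: -0.0
```

```bash
python3 rel.py;python3 - <<'E'
from h import *
p=snapshot("wrist");cv2.imwrite("pics/wrist2.png",p["image"])
E
```

```text
5.1 [ 499.1 -137.4  110.1] [ 3.1412 -0.004  -0.136 ] [-0.28  0.68  8.42] -0.023196445822441458 q [ 0.03  0.26 -0.2   0.   -1.1   1.4 ]
tool shift to (483.5,-135.5,115): [-15.7   0.2  -5. ]
```

View pics/wrist2.png

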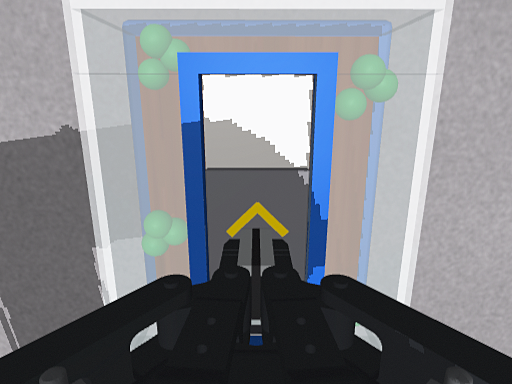

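The plate is following: its far edge is at row 168, the channel end at row 74, so roughly 40 mm are left. Continuing.

Request:
arm_command(commands="0.004 0 0 0 0 0 -1; 0.005 0 0 0 0 0 -1; 0.005 0 0.0002 0 0 0 -1; 0.005 0 0 0 0 0 -1; 0 0 0 0 0 0 -1")

```text
time_s: 5.65
position: [518.3, -140.0, 110.0]
ee_rot: [3.141, -0.005, -0.136]
ft_force: [0.6, 1.2, 8.7]
gripper_width: -0.1
```

Request:
arm_command(commands="0.004 0 0 0 0 0 -1; 0.004 0 0 0 0 0 -1; 0.004 0 0.0002 0 0 0 -1; 0.003 0 0 0 0 0 -1; 0 0 0 0 0 0 -1")

```text
time_s: 6.15
position: [533.0, -142.1, 110.0]
ee_rot: [3.141, -0.005, -0.136]
ft_force: [-0.4, 0.8, 9.4]
gripper_width: -0.1
```

Request:
arm_command(commands="0.002 0 0 0 0 0 -1; 0.002 0 0 0 0 0 -1; 0 0 0 0 0 0 -1")

```text
time_s: 6.45
position: [536.7, -142.6, 110.0]
ee_rot: [3.141, -0.004, -0.136]
ft_force: [-0.6, 1.3, 9.8]
gripper_width: -0.3
```

```bash
python3 rel.py;python3 - <<'E'
from h import *
p=snapshot("wrist");cv2.imwrite("pics/wrist3.png",p["image"])
E
```

```text
6.45 [ 536.7 -142.6  110. ] [ 3.1411 -0.0043 -0.1359] [-0.6   1.34  9.76] -0.2971361517488784 q [ 0.02  0.33 -0.11  0.   -1.13  1.41]
tool shift to (483.5,-135.5,115): [-53.6   0.2  -5.2]
```

View pics/wrist3.png

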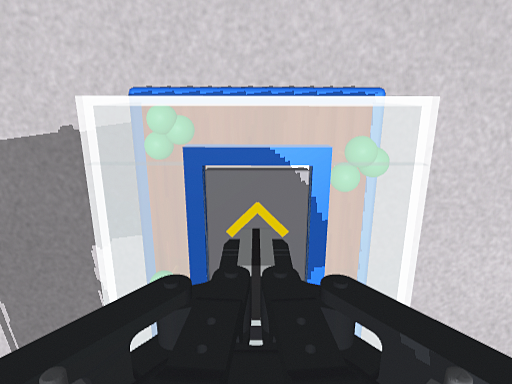

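Only a thin white sliver is left at row 166. I'll push on until the force shows the end stop.

Request:
arm_command(commands="0.001 0 0 0 0 0 -1; 0.001 0 0 0 0 0 -1; 0 0 0 0 0 0 -1")

```text
time_s: 6.8
position: [537.7, -142.8, 110.0]
ee_rot: [3.141, -0.003, -0.136]
ft_force: [-3.5, 2.5, 12.1]
gripper_width: -0.1
```

Request:
arm_command(commands="0.001 0 0 0 0 0 -1; 0.001 0 0 0 0 0 -1; 0 0 0 0 0 0 -1")

```text
time_s: 7.1
position: [537.8, -142.8, 110.0]
ee_rot: [3.141, 0.001, -0.136]
ft_force: [-9.5, 4.6, 17.1]
gripper_width: 0.0
```

End stop: the fingertip has stalled at x = 537.8 with the along-slide force at −9.5 N. Lifting off and backing away.

Request:
arm_command(commands="0 0 -0.005 0 0 0 -1; 0 0 -0.01 0 0 0 -1; 0 0 -0.03 0 0 0 -1; 0 0 -0.04 0 0 0 -1; 0 0 -0.04 0 0 0 -1")

```text
time_s: 7.6
position: [538.6, -143.0, 234.3]
ee_rot: [3.141, 0.001, -0.137]
ft_force: [0.8, 1.0, 0.1]
gripper_width: -0.1
```

Request:
arm_command(commands="-0.04 0 -0.02 0 0 0 -1; -0.04 0 0 0 0 0 -1; -0.04 0 0 0 0 0 -1; -0.04 0 0 0 0 0 -1; -0.03 0 0 0 0 0 -1")

```text
time_s: 8.1
position: [348.8, -116.9, 253.3]
ee_rot: [-3.141, -0.001, -0.137]
ft_force: [-0.3, 0.2, 0.9]
gripper_width: 0.0
```

Request:
arm_command(commands="0 0 0 0 0 0 -1; 0 0 0 0 0 0 -1; 0 0 0 0 0 0 -1")

```text
time_s: 8.4
position: [351.4, -117.0, 253.0]
ee_rot: [3.142, -0.0, -0.137]
ft_force: [0.5, 0.2, 1.2]
gripper_width: -0.1
```

```bash
python3 rel.py;python3 - <<'E'
from h import *
s=snapshot("side");cv2.imwrite("pics/side4.png",s["image"])
p=snapshot("top");W=plate_plane(p)
for n in["blue_plate","orange_plate"]:
  for c in("top","side"): print(n,c,[np.round(d["location"],1).tolist() for d in spot_point(n,c)])
  for d in trace(n,"top")[:1]: print(cv2.minAreaRect(W[d["mask"]][:,:2].astype(np.float32)))
cv2.imwrite("pics/both.png",np.hstack([cv2.resize(p["image"][140:275,70:400],None,fx=2.3,fy=2.3,interpolation=cv2.INTER_CUBIC)]))
E
```

```text
8.4 [ 351.4 -117.   253. ] [ 3.1416e+00 -1.0000e-04 -1.3670e-01] [0.53 0.16 1.16] -0.054645365989550686 q [ 0.11 -0.12 -0.24  0.   -1.45  1.33]
tool shift to (483.5,-135.5,115): [133.4   0.3 138. ]
blue_plate top []
blue_plate side [[532.9, -145.4, 112.4]]
((539.0947875976562, -142.049072265625), (46.065399169921875, 69.91522979736328), 82.39034271240234)
orange_plate top [[519.3, 215.6, 110.4]]
orange_plate side [[520.8, 210.1, 110.4]]
((521.7232666015625, 211.87985229492188), (70.53892517089844, 47.00324249267578), 8.244318008422852)
```

View pics/both.png

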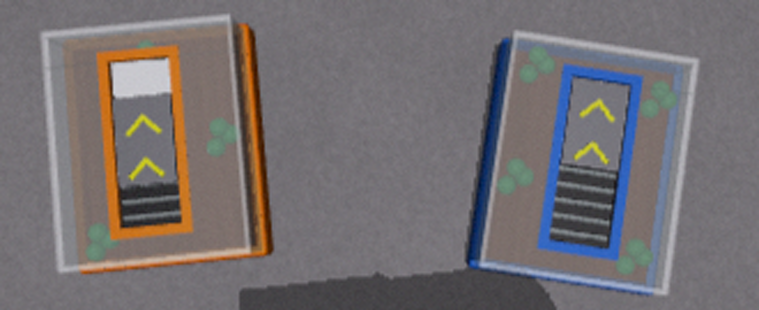

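View pics/side4.png

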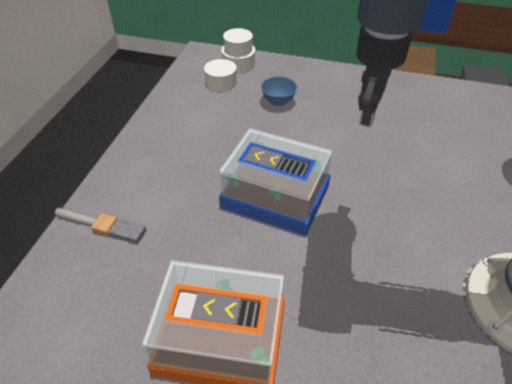

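The blue plate now sits at the far end of its channel, with the louvres exposed behind it (crop 595,120). The orange plate has not moved, and the arm is clear.

```bash
python3 -c "
from cell import *
print(hand_in())"
```

```text
the job is handed in; nothing more can be done
None
```

The blue-tray propagator's vent is fully open, and I've handed the job in at about 8.5 s on the robot's clock. I pressed the shut fingertips on the plate at about 10 N and dragged it about 55 mm along its chevrons. Then I lifted off and backed clear.

- **End stop:** The fingertip stalled at x ≈ 538 while the force along the slide rose to about 9.5 N. The downward force reached 17 N just then, above the 6 to 12 N suggested for dragging.
- **Blue plate:** After I let go, the top camera outline put the plate centre at (539, −142), up from (484, −134). The top and side pictures show it at the far end of its channel with the louvres uncovered.
- **Orange plate:** It was not touched. It measured (521.7, 212) in the last top picture, against (521.7, 212.5) at the start.
- **Checks that disagreed:** In the last look, the point finder did not find the blue plate from the top camera. From the side camera it gave (533, −145), about 6 mm off. I relied on the outline, the picture and the stall instead.

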